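# Put the stray brass fittings back in the parts tray

## Robot

A 6-joint arm with a two-finger parallel gripper is mounted at the origin on the work surface. World frame = base frame: x ahead of the robot, y to its left, z up, the work surface at z = 0. Lengths are in m, angles in degrees, forces in N, time in s.
With the tool pointing down it reaches from about 0.275 to 0.825 m from the base axis. Payload 5.2 kg.
Tool frame: the origin (TCP) lies midway between the tips of the shut fingers; the grasp point (between the pads) lies ctrl.grasp_offset behind it (ctrl.grasp_offset is the distance from the TCP to the grasp point, in m); z points along the fingers, y is the line along which they close (so a half turn about z gives the same grasp; the last joint's range is limited). The gripper opens to 93 mm and grips with 3 to 60 N. Pads are 15 mm wide; open, the fingers measure 128 mm over their backs; the gripper's body (75 mm by 188 mm) begins 65 mm behind the grasp point.
Start: joints at [-11.62, 14.817, 87.949, -0, 77.235, -11.62], TCP at [0.55, 0, 0.219] pointing down, gripper open.
Joint ranges: [-179.93, 179.93], [-52.35, 119.4], [10.71, 147.94], [-69.91, 249.91], [12.55, 155.21], [-178.61, 178.61]. Speed limits (degrees/s): [147.25, 147.25, 180, 180, 180, 180].

## Interface

Orientations are given as [roll, pitch, yaw] about the fixed x, y, z axes, in that order (R = Rz(yaw) Ry(pitch) Rx(roll)).
In Python, from rig import status, capture, ticket, models, ctrl gives the robot as it stands.
- The arm moves only by the shell command python3 -m jog 'ROWS' [FORCE]. ROWS is a JSON object of lists of equal length, an entry for each row: "rot": the turn, a rotation vector about the tool's x, y, z in degrees, a list of three; "slide": the shift along the tool's x, y, z in m, a list of three; "fingers": the opening, from 0 (shut) to 1 (fully open). A call has 1 to 10 rows; each row shifts and turns the commanded pose from where the row before left it, along the tool's axes as they then stand; what a row does not reach is not made up. A row lasts 1/8 s, in which the tool goes at most 62.5 mm and 10.7 degrees, less where a joint would pass 70% of its speed; a pose out of reach is approached as far as the arm can. A call with a gripper value outside its range is refused whole. The fingers move at their own pace and stop on an object; FORCE is the grip in N (left out, the last holds). Time passes only in rows, so rows that do not move let the fingers close. It gives the time, the measured TCP pose, the force, the opening and the grip force at its end, in the units of the state.
- status.sense(): the state, without advancing time (a new reading comes with each control period).
- capture(name): name is "scene" or "side" or "wrist"; returns a dict with "frame" (384x512x3 uint8, red, green, blue), "z_map" (384x512 float32, m along the optical axis (not along the pixel's ray), 0 where there is no reading), "mtx" (3x3 intrinsics, pixels), "R" (3x3) and "t" (3): a world point X has camera coordinates R X + t; the wrist camera has in their place "hand_eye" (4x4, takes a point from camera to tool coordinates, whose origin is the TCP and whose axes are the flange's). Camera axes: x right, y down, z forward; pixel columns grow to the right and rows downward; lengths in m; the calibration is good to about 2 mm. A picture is of the moment at which its call begins: read the wrist's pose just before it.
- ticket.finish_job(): hands the job in; it is judged then, once.
Trained networks look in a picture, given as the dict that the camera call returned (one of the last four; its "shot" number tells which), for a name from the list of things; names that differ only in an ending like _2 or _b are one class to them, and where a whole thing is asked for, a point or a joint stands for the part that bears it (a point fixed in the world has none). Each returns a list of dicts, best first, with "score" (0 to 1); they miss things now and then, are a little off and sometimes report something else, mostly with a low value. They report only what shows in the picture. A call takes as long as a camera call. They do not tell look-alikes from the thing itself.
- models.silhouettes(picture, name): "mask" (384x512 bool, what is visible of it) and "box" ([centre column, centre row, width, height] in pixels, round what is visible of it).
The state is a dict: "time_s": time; "qpos": joint angles; "qvel": joint speeds; "tau": joint torques, N m; "tcp_pos": TCP position; "tcp_rot": TCP orientation; "force": force on the tool from outside, world axes, zero at the start; "moment": the same for the moment, N m; "width": opening from 0.0 (shut) to 1.0 (fully open); "grasp_force": force on a finger pad.
Only numpy, scipy, OpenCV 4.12 (cv2) and the standard library are available. Lean on these libraries where they do the work, as an engineer would, in place of code of your own. Each camera call takes 0.05 s, during which the arm holds its last target. There are 200 camera calls.

## Task

Put the four stray brass pipe fittings lying on the bench back into the parts tray, each into the blue box that already holds a sample of its kind, resting on the box floor the same way up as the sample: elbow, tee and cross lying flat, the coupling standing on end. Leave the grey galvanised elbow and tee where they lie.

Things in the scene. Friction and masses are not known exactly. Their poses are not given: they have to be found in the camera images.
- brass_elbow: Yellow brass 90-degree pipe elbow, a flat-lying L, 41.5 x 41.5 mm, 27 high, 85 g. Origin: centre of its underside in plan, z up. Two level arms, axes 13.5 mm up, meeting at x = y = -7.25 mm; one runs along +x, one along +y, each to +20.75 mm. The last 12 mm of each arm is a collar 27 mm across (pinch there, across the arm), the rest 22 mm. Loose on the bench, any yaw.
- brass_tee: Yellow brass pipe tee, a flat-lying T, 56 (x) by 41.5 mm (y), 27 high, 120 g. Origin: centre of its underside in plan, z up. Arm axes 13.5 mm up: the run along x at y = -7.25 mm to x = +-28 mm, the branch along +y at x = 0 to y = +20.75 mm. The last 12 mm of each arm is a collar 27 mm across (pinch there), the rest 22 mm. Loose on the bench, any yaw.
- brass_cross: Yellow brass four-way pipe cross, a flat-lying plus, 56 x 56 mm, 27 high, 150 g. Origin: centre of its underside, z up. Four arms along x and y, axes 13.5 mm up, ending 28 mm from the middle; the last 12 mm of each is a collar 27 mm across (pinch there, across the arm), the rest 22 mm. Loose on the bench, any yaw.
- brass_coupling: Yellow brass straight pipe coupling standing on end: a round sleeve, 32 mm diameter over its end beads (top and bottom 8 mm), 29 mm between, 36 mm tall, dark bore on top; from above a disc. Origin: centre of its underside, z up along its axis. 100 g. Loose on the bench.
- grey_elbow: Grey galvanised pipe elbow, a look-alike that stays where it is: shape, size, origin and axes as brass_elbow. Loose on the bench.
- grey_tee: Grey galvanised pipe tee, a look-alike that stays where it is: shape, size, origin and axes as brass_tee. Loose on the bench.
- box_elbow: Fixed open blue box with a brass sample elbow in it, 145 (x) by 100 mm (y), 45 high, walls and floor 3. Origin: centre of its underside, 3 mm over the bench. +x: away from the robot. The sample is fixed at x = +38 mm, y = 0, reaching 28 mm at most; the part nearer the robot, x -69 to +10 mm, y +-47 mm, is free. The four boxes stand in a row along y, 103 mm apart, in any order.
- box_tee: Fixed open blue box with a brass sample tee in it, 145 (x) by 100 mm (y), 45 high, walls and floor 3. Origin: centre of its underside, 3 mm over the bench. +x: away from the robot. The sample is fixed at x = +38 mm, y = 0, reaching 28 mm at most; the part nearer the robot, x -69 to +10 mm, y +-47 mm, is free. All four stand in a grey steel tray 168 by 432 mm, rim 22 mm high.
- box_cross: Fixed open blue box with a brass sample cross in it, 145 (x) by 100 mm (y), 45 high, walls and floor 3. Origin: centre of its underside, 3 mm over the bench. +x: away from the robot. The sample is fixed at x = +38 mm, y = 0, reaching 28 mm at most; the part nearer the robot, x -69 to +10 mm, y +-47 mm, is free. All four stand in one steel tray, rim 22 mm high.
- box_coupling: Fixed open blue box with a brass sample coupling in it, 145 (x) by 100 mm (y), 45 high, walls and floor 3. Origin: centre of its underside, 3 mm over the bench. +x: away from the robot. The sample is fixed at x = +38 mm, y = 0, reaching 28 mm at most; the part nearer the robot, x -69 to +10 mm, y +-47 mm, is free. The tray has a low wire handle at each end, 247 mm from its middle.
There are look-alikes about, which are no part of the job. What is shaped like the brass_elbow but turquoise is not meant. Leave any pink or purple look-alike of the box_tee alone.

How it is judged (in metres and radians):
At the end, for the whole second after the job is handed in: Each brass fitting is released and at rest on the floor of its own kind's box (inside the walls, origin within 6 mm of the floor), its z axis within 0.15 rad of upright: elbow, tee, cross flat, coupling on end. Both grey fittings lie flat within 15 mm of their starts (x of brass_elbow in the frame of box_elbow between -0.068 and 0.06 m and y of brass_elbow in the frame of box_elbow between -0.046 and 0.046 m and z of brass_elbow in the frame of box_elbow between -0.002 and 0.009 m and angle between each of brass_elbow, brass_tee, brass_cross, brass_coupling, grey_elbow, grey_tee's own z axis and vertical below 0.15 rad and linear speed of each of brass_elbow, brass_tee, brass_cross, brass_coupling below 0.02 m/s and angular speed of each of brass_elbow, brass_tee, brass_cross, brass_coupling below 0.2 rad/s and contact force between each of brass_elbow, brass_tee, brass_cross, brass_coupling and the fingers below 0.05 N and x of brass_tee in the frame of box_tee between -0.068 and 0.06 m and y of brass_tee in the frame of box_tee between -0.046 and 0.046 m and z of brass_tee in the frame of box_tee between -0.002 and 0.009 m and x of brass_cross in the frame of box_cross between -0.068 and 0.06 m and y of brass_cross in the frame of box_cross between -0.046 and 0.046 m and z of brass_cross in the frame of box_cross between -0.002 and 0.009 m and x of brass_coupling in the frame of box_coupling between -0.068 and 0.06 m and y of brass_coupling in the frame of box_coupling between -0.046 and 0.046 m and z of brass_coupling in the frame of box_coupling between -0.002 and 0.009 m and distance of each of grey_elbow, grey_tee from where it was at the start of the episode below 0.015 m); the robot touches nothing.
It fails at once if the grey elbow is moved more than 15 mm (distance of grey_elbow from where it was at the start of the episode above 0.015 m).
It fails at once if the grey tee is moved more than 15 mm (distance of grey_tee from where it was at the start of the episode above 0.015 m).
It also fails if it takes over 96 s, if anything falls off the work surface, if the arm or the gripper's body presses on something with over 40 N, if the wrist force passes 120 N, or if a joint passes its speed limit or range.

## Working session

There is one attempt and no reset: what is moved stays moved. The work goes in short steps, Python scripts to look and compute and a shell command to move; the robot and the scene stay as the last step left them, time stands still between calls to the robot, and variables do not carry over. Pictures are saved under pics/ and viewed, at most 14 in all, crops included, and the job is handed in when it is done.

```bash
mkdir -p pics; cat > h.py <<'E'
import numpy as np,cv2
from rig import status,capture,ticket,models,ctrl
def world(c,m=None):
    z=c["z_map"];v,u=np.mgrid[:384,:512]
    P=np.stack([u,v,np.ones_like(u)],-1)@np.linalg.inv(c["mtx"]).T*z[...,None]
    return (P-c["t"])@c["R"]
E
python3 - <<'E'
from h import *
s=status.sense();print({k:s[k] for k in("time_s","tcp_pos","tcp_rot","width")},ctrl.grasp_offset)
ims=[]
for n in("scene","side"):
    c=capture(n);W=world(c);print(n,-c["R"].T@c["t"])
    cv2.imwrite(f"pics/{n}0.png",cv2.resize(c["frame"][...,::-1],(800,600)))
    for k in("brass_elbow","brass_tee","brass_cross","brass_coupling","grey_elbow","grey_tee","box_elbow","box_tee","box_cross","box_coupling"):
        for d in models.silhouettes(c,k):
            m=d["mask"]&(c["z_map"]>0);p=W[m]
            if len(p)<5: continue
            print(k,round(d["score"],2),np.round(d["box"]).astype(int),"med",np.round(np.median(p,0),3),"lo",np.round(np.percentile(p,2,axis=0),3),"hi",np.round(np.percentile(p,98,axis=0),3),"rgb",np.median(c["frame"][m],0).astype(int))
E
```

```text
{'time_s': 0.0, 'tcp_pos': array([5.49458361e-01, 1.18536900e-04, 2.17831503e-01]), 'tcp_rot': array([-1.79898299e+02, -1.97526936e-02,  8.99995789e+01]), 'width': 0.9994117817948992} 0.0188
scene [ 0.76668208 -0.61439356  0.87689342]
brass_elbow 0.76 [287 169  15  18] med [0.471 0.103 0.022] lo [0.447 0.092 0.   ] hi [0.493 0.123 0.028] rgb [110  83  38]
brass_elbow 0.55 [218 194  20  18] med [ 0.36  -0.056  0.021] lo [ 0.335 -0.069  0.001] hi [ 0.375 -0.032  0.027] rgb [ 45 174 161]
brass_elbow 0.53 [239 166  17  16] med [0.352 0.055 0.022] lo [0.333 0.043 0.007] hi [0.373 0.078 0.028] rgb [ 42 166 155]
brass_tee 0.81 [170 294  24  25] med [ 0.408 -0.344  0.023] lo [ 0.386 -0.364  0.008] hi [ 0.427 -0.317  0.027] rgb [222 174  73]
brass_cross 0.7 [244 226  23  24] med [ 0.46  -0.111  0.022] lo [ 0.431 -0.135 -0.001] hi [ 0.485 -0.08   0.028] rgb [211 164  69]
grey_elbow 0.64 [264 200  18  12] med [ 0.467 -0.015  0.022] lo [ 0.441 -0.026  0.002] hi [0.488 0.006 0.028] rgb [104 109 104]
box_elbow 0.65 [332 220  70  60] med [0.641 0.019 0.016] lo [ 0.568 -0.055  0.003] hi [0.714 0.052
[... 1982 characters left out ...]
26 -0.127  0.024] lo [ 0.55  -0.163  0.002] hi [ 0.698 -0.053  0.05 ] rgb [43 63 88]
box_tee 0.69 [364 142  61  48] med [ 0.234 -0.257  0.022] lo [ 0.164 -0.303  0.   ] hi [ 0.305 -0.192  0.048] rgb [62 37 72]
box_tee 0.63 [316 296  81  66] med [0.276 0.219 0.011] lo [ 0.206  0.172 -0.   ] hi [0.347 0.273 0.047] rgb [171 116  99]
box_cross 0.91 [146 248  84  66] med [0.672 0.197 0.022] lo [0.592 0.144 0.003] hi [0.741 0.256 0.05 ] rgb [44 65 86]
box_coupling 0.78 [170 215  78  59] med [0.657 0.083 0.018] lo [0.578 0.041 0.002] hi [0.727 0.152 0.05 ] rgb [ 48  75 103]
box_coupling 0.28 [259 197  24  17] med [ 0.462 -0.006  0.022] lo [ 0.438 -0.024  0.011] hi [0.485 0.01  0.028] rgb [90 89 88]
```

```bash
cat >> h.py <<'E'
from scipy.optimize import minimize
ARMS={"elbow":((-.00725,-.00725),[(0,.028),(90,.028)]),"tee":((0,-.00725),[(0,.028),(180,.028),(90,.028)]),"cross":((0,0),[(0,.028),(90,.028),(180,.028),(270,.028)])}
def hmodel(kind,q):
    if kind=="coupling": return np.where(np.hypot(*q.T)<.016,.036,0)
    o,arms=ARMS[kind];h=np.zeros(len(q))
    for a,L in arms:
        a=np.radians(a);d=q-o;s=d@[np.cos(a),np.sin(a)];t=d@[-np.sin(a),np.cos(a)]
        r=np.where(s>.016,.0135,.011)
        h=np.maximum(h,np.where((s>-.011)&(s<L)&(abs(t)<r),.0135+np.sqrt(np.maximum(r*r-t*t,0)),0))
    return h
def fit(kind,P,x0,base=0.):
    "P: world points; returns x,y,yaw(deg),cost,top z"
    x0=np.asarray(x0)[:2];P=P[(np.abs(P[:,:2]-x0)<.06).all(1)&(P[:,2]-base<.045)&(P[:,2]-base>-.01)]
    def cost(p):
        c,s=np.cos(p[2]),np.sin(p[2]);q=(P[:,:2]-p[:2])@np.array([[c,-s],[s,c]])
        e=np.abs(P[:,2]-base-hmodel(kind,q));return np.minimum(e,.012).mean()*1e3
    best=None
    for a in np.arange(0,360,20) if kind!="coupling" else [0]:
        c0=np.array([*x0,np.radians(a)])
        r=minimize(cost,c0,method="Nelder-Mead",options=dict(initial_simplex=c0+np.vstack([np.zeros(3),np.diag([.008,.008,.2])]),xatol=1e-4,fatol=1e-3))
        if best is None or r.fun<best.fun: best=r
    x,y,t=best.x;return np.round([x,y],4),round(np.degrees(t)%360,1),round(best.fun,2),round(np.percentile(P[:,2],99),4)
E
python3 - <<'E'
from h import *
X={"elbow":(.47,.108),"tee":(.405,-.34),"cross":(.457,-.106),"coupling":(.52,.357)}
G={"elbow":(.465,-.01),"tee":(.403,.343)}
for n in("scene","side"):
    c=capture(n);W=world(c)[c["z_map"]>0]
    for k,x in X.items(): print(n,k,*fit(k,W,x))
    for k,x in G.items(): print(n,"grey",k,*fit(k,W,x))
    if n=="scene": cv2.imwrite("pics/crop0.png",cv2.resize(c["frame"][90:330,100:420,::-1],(800,600),interpolation=cv2.INTER_CUBIC))
E
```

```text
scene elbow [0.4688 0.1089] 216.1 1.94 0.026
scene tee [ 0.4055 -0.3405] 243.0 1.75 0.0261
scene cross [ 0.4565 -0.1058] 170.2 1.97 0.0267
scene coupling [0.52  0.357] 0.0 1.38 0.0042
scene grey elbow [ 0.4621 -0.0078] 217.3 1.78 0.0258
scene grey tee [0.395  0.3563] 344.7 1.94 0.0126
side elbow [0.4685 0.1068] 217.8 1.87 0.026
side tee [ 0.4056 -0.3421] 246.3 2.54 0.0268
side cross [ 0.4567 -0.1083] 79.5 2.36 0.0269
side coupling [0.523  0.3547] 6.6 1.65 0.0369
side grey elbow [ 0.4625 -0.0109] 214.8 2.06 0.0262
side grey tee [0.4057 0.3377] 216.5 1.71 0.0267
```

View pics/scene0.png

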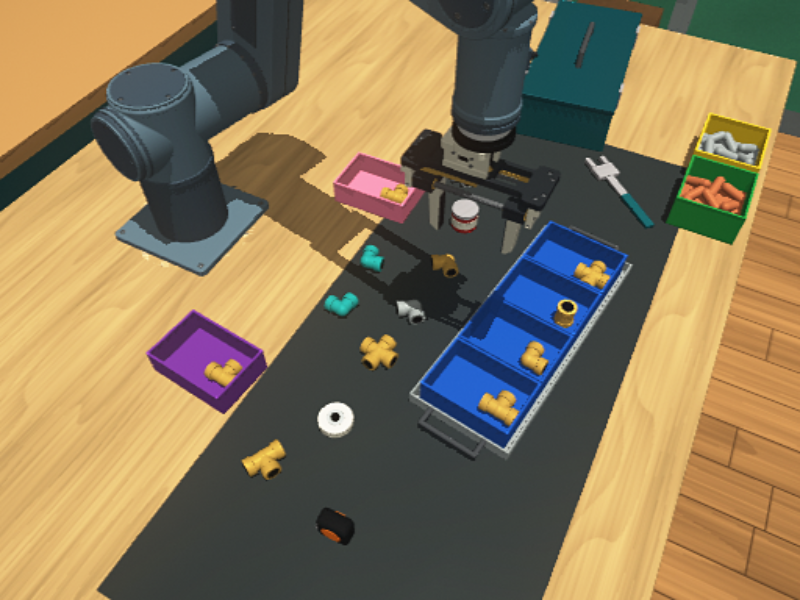

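View pics/crop0.png

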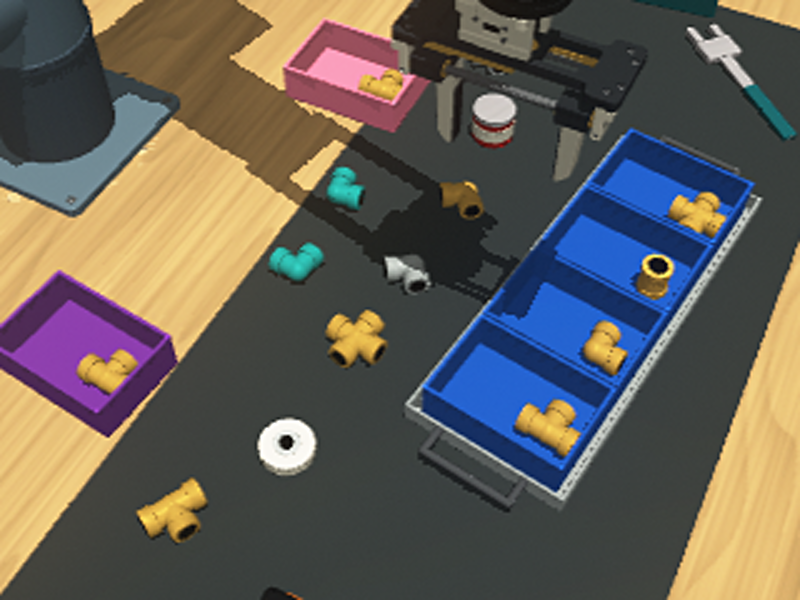

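Blue boxes, in the enlarged crop from top to bottom: cross (698,213), coupling (655,272), elbow (605,347), tee (546,427). The pink box and the purple box are look-alikes.

The elbow-like things are the brown-shadowed one at (462,198), which is brass in shadow, the grey one at (408,272), and turquoise ones at (345,188) and (297,262). I take (462,198), because the network's colour reading of it (110,83,38) is brass. The brass cross is at (357,337) and the brass tee at (172,510).

I start with the cross.

```bash
python3 -m jog '{"slide":[[-0.035,-0.03,0],[-0.035,-0.03,0],[-0.035,-0.03,0],[0,0,0],[0,0,0],[0,0,0],[0,0,0],[0,0,0],[0,0,0],[0,0,0]],"rot":[[0,0,0],[0,0,0],[0,0,0],[0,0,-10],[0,0,-10],[0,0,-10],[0,0,-10],[0,0,-10],[0,0,-10],[0,0,-10]],"fingers":[0.55,0.55,0.55,0.55,0.55,0.55,0.55,0.55,0.55,0.55]}' 45
python3 -m jog '{"slide":[[0,0,0],[0,0,0],[0,0,0]],"rot":[[0,0,-10],[0,0,0],[0,0,0]],"fingers":[0.55,0.55,0.55]}'
cat >> h.py <<'E'
def wristcloud():
    s=status.sense();c=capture("wrist");z=c["z_map"];v,u=np.mgrid[:384,:512]
    P=np.stack([u,v,np.ones_like(u)],-1)@np.linalg.inv(c["mtx"]).T*z[...,None]
    from scipy.spatial.transform import Rotation as Ro
    H=c["hand_eye"];P=P@H[:3,:3].T+H[:3,3]
    W=P@Ro.from_euler("xyz",s["tcp_rot"],degrees=True).as_matrix().T+s["tcp_pos"]
    return s,c,W,W[z>0]
E
python3 - <<'E'
from h import *
s,c,W,P=wristcloud();print(s["tcp_pos"],s["tcp_rot"],c["hand_eye"].round(3))
cv2.imwrite("pics/w1.png",c["frame"][...,::-1])
print(fit("cross",P,(.4566,-.107)));print(P.min(0),P.max(0))
E
```

```text
time_s: 2.45
tcp_pos: [0.46, -0.105, 0.2187]
tcp_rot: [-180.0, 0.0, 160.3]
force: [-0.1, 0.2, -0.5]
width: 0.554
grasp_force: 0.0
time_s: 2.82
tcp_pos: [0.46, -0.105, 0.2187]
tcp_rot: [-180.0, 0.0, 169.8]
force: [-0.2, -0.6, 0.2]
width: 0.554
grasp_force: 0.0
[ 0.45998995 -0.10497125  0.21867282] [-1.79998789e+02  5.32766906e-05  1.69807332e+02] [[-0.001 -0.96  -0.279  0.078]
 [ 1.    -0.001 -0.001 -0.001]
 [ 0.001 -0.279  0.96  -0.166]
 [ 0.     0.     0.     1.   ]]
(array([ 0.4545, -0.1082]), np.float64(351.1), np.float64(0.81), np.float64(0.0266))
[ 0.2053597  -0.5314679  -0.00295449] [0.8195756  0.25074143 0.34064589]
```

View pics/w1.png

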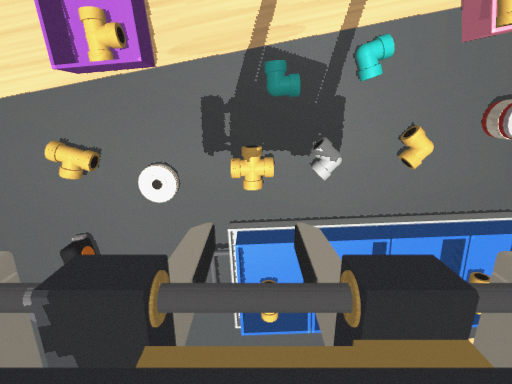

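The wrist view shows the brass cross at (252,167), grey elbow at (325,157), brass elbow at (416,146) and brass tee at (75,157). The cross fit is now good.

```bash
python3 - <<'E'
from h import *
s,c,W,P=wristcloud()
print(fit("elbow",P,(.4687,.108)));print(fit("tee",P,(.4055,-.341)));print(fit("elbow",P,(.462,-.009)))
E
python3 -m jog '{"slide":[[0.030,-0.0045,0],[0,0,0.05],[0,0,0.05],[0,0,0.05],[0,0,0.04],[0,0,0.015],[0,0,0.009],[0,0,0]],"rot":[[0,0,-1],[0,0,0],[0,0,0],[0,0,0],[0,0,0],[0,0,0],[0,0,0],[0,0,0]],"fingers":[0.55,0.55,0.55,0.55,0.55,0.55,0.55,0.55]}'
python3 -m jog '{"slide":[[0,0,0],[0,0,0],[0,0,0],[0,0,0],[0,0,0],[0,0,0]],"rot":[[0,0,0],[0,0,0],[0,0,0],[0,0,0],[0,0,0],[0,0,0]],"fingers":[0.15,0.15,0.15,0.15,0.15,0.15]}' 45
```

```text
(array([0.4666, 0.1078]), np.float64(216.0), np.float64(1.08), np.float64(0.026))
(array([ 0.4038, -0.3422]), np.float64(243.2), np.float64(1.23), np.float64(0.0266))
(array([ 0.4605, -0.0109]), np.float64(218.0), np.float64(0.85), np.float64(0.0262))
time_s: 3.92
tcp_pos: [0.4297, -0.1042, 0.0045]
tcp_rot: [180.0, -0.0, 171.0]
force: [0.4, 0.2, -0.2]
width: 0.552
grasp_force: 0.0
time_s: 4.68
tcp_pos: [0.43, -0.1043, 0.0051]
tcp_rot: [-180.0, 0.0, 171.0]
force: [-1.1, 0.6, 6.7]
width: 0.275
grasp_force: 45.0
```

```bash
python3 -m jog '{"slide":[[0,0,-0.02],[0,0,-0.05],[0,0,-0.045],[-0.0167,0.0421,0],[-0.0167,0.0421,0],[-0.0167,0.0421,0],[-0.0167,0.0421,0],[-0.0167,0.0421,0],[-0.0167,0.0421,0],[-0.0167,0.0421,0]],"rot":[[0,0,0],[0,0,0],[0,0,0],[0,0,0],[0,0,0],[0,0,0],[0,0,0],[0,0,0],[0,0,0],[0,0,0]],"fingers":[0.15,0.15,0.15,0.15,0.15,0.15,0.15,0.15,0.15,0.15]}'
python3 -m jog '{"slide":[[-0.0167,0.0421,0],[0,0,0],[0,0,0]],"rot":[[0,0,-1],[0,0,0],[0,0,0]],"fingers":[0.15,0.15,0.15]}'
python3 - <<'E'
from h import *
s,c,W,P=wristcloud();cv2.imwrite("pics/w2.png",c["frame"][...,::-1])
import pickle;pickle.dump((P,W,c["z_map"],c["frame"]),open("w2.pkl","wb"))
# blue box rims: points at z 0.043..0.055 with blue colour
b=c["frame"].astype(int);m=(b[...,2]>b[...,0]+40)&(c["z_map"]>0)
Q=W[m];Q=Q[(Q[:,2]>.04)&(Q[:,2]<.06)&(Q[:,0]>.5)]
r=cv2.minAreaRect(Q[:,:2].astype(np.float32)*1000);print(r,len(Q),np.percentile(Q[:,2],95))
E
```

```text
time_s: 5.92
tcp_pos: [0.5913, 0.1698, 0.1188]
tcp_rot: [-180.0, -0.1, 171.0]
force: [0.2, 0.2, -1.0]
width: 0.275
grasp_force: 45.0
time_s: 6.3
tcp_pos: [0.6133, 0.2071, 0.1186]
tcp_rot: [-179.9, -0.1, 172.0]
force: [0.7, -0.6, -1.1]
width: 0.275
grasp_force: 45.0
((653.9688720703125, 107.85887908935547), (284.832763671875, 147.16824340820312), 82.29415130615234) 5279 0.049698334465158686
```

View pics/w2.png

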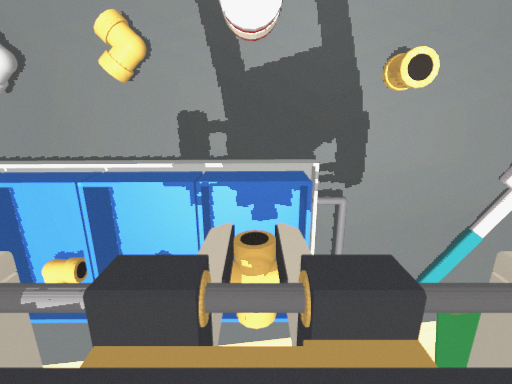

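```bash
python3 -m jog '{"slide":[[0,0,0.04],[0,0,0.04],[0,0,0.016],[0,0,0.006],[0,0,0.004],[0,0,0],[0,0,0]],"rot":[[0,0,0],[0,0,0],[0,0,0],[0,0,0],[0,0,0],[0,0,0],[0,0,0]],"fingers":[0.15,0.15,0.15,0.15,0.15,0.15,0.15]}'
```

```text
time_s: 7.22
tcp_pos: [0.615, 0.2077, 0.0147]
tcp_rot: [180.0, 0.1, 172.0]
force: [-0.1, -0.6, -1.7]
width: 0.279
grasp_force: 45.0
```

```bash
python3 -m jog '{"slide":[[0,0,0.0015],[0,0,0.001],[0,0,0],[0,0,0],[0,0,0],[0,0,0],[0,0,-0.04],[0,0,-0.06],[0,0,-0.05],[0,0,0]],"rot":[[0,0,0],[0,0,0],[0,0,0],[0,0,0],[0,0,0],[0,0,0],[0,0,0],[0,0,0],[0,0,0],[0,0,0]],"fingers":[0.15,0.15,0.45,0.45,0.45,0.45,0.45,0.45,0.45,0.45]}'
```

```text
time_s: 8.48
tcp_pos: [0.6174, 0.2081, 0.1668]
tcp_rot: [179.8, 0.6, 172.0]
force: [0.8, 0.3, -0.3]
width: 0.451
grasp_force: 0.0
```

```bash
python3 - <<'E'
from h import *
s,c,W,P=wristcloud();print(s["tcp_pos"],s["tcp_rot"])
for n in("scene","side"):
    d=capture(n);w=world(d)[d["z_map"]>0];print(n,fit("cross",w,(.639,.204),.006))
print("w cross",fit("cross",P,(.639,.204),.006));print("elbow",fit("elbow",P,(.4666,.1078)))
def disc(P,x0):
    Q=P[(np.hypot(*(P[:,:2]-x0).T)<.03)&(P[:,2]>.031)&(P[:,2]<.045)]
    c,r=cv2.minEnclosingCircle(Q[:,:2].astype(np.float32));return c,r,np.percentile(Q[:,2],95),len(Q)
print(disc(P,(.522,.3565)),disc(w,(.522,.3565)))
E
```

```text
[0.61735318 0.20810247 0.16678184] [179.82990254   0.56329536 172.00542754]
scene (array([0.6403, 0.2057]), np.float64(82.3), np.float64(8.25), np.float64(0.0502))
side (array([0.6396, 0.2043]), np.float64(172.8), np.float64(7.51), np.float64(0.0501))
w cross (array([0.639 , 0.2038]), np.float64(353.2), np.float64(5.34), np.float64(0.0496))
elbow (array([0.4661, 0.1078]), np.float64(217.0), np.float64(1.06), np.float64(0.0264))
((0.5205268263816833, 0.3554704785346985), 0.01628621481359005, np.float64(0.037254314674163375), 935) ((0.5216140151023865, 0.3560040593147278), 0.01639878936111927, np.float64(0.037629978728180934), 192)
```

```bash
python3 -m jog '{"slide":[[0.0291,0.0331,0],[0.0291,0.0331,0],[0.0291,0.0331,0],[0.0291,0.0331,0],[0,0,0.05],[0,0,0.05],[0,0,0],[0,0,0]],"rot":[[0,0,0],[0,0,0],[0,0,0],[0,0,0],[0,0,0],[0,0,0],[0,0,0],[0,0,0]],"fingers":[0.65,0.65,0.65,0.65,0.65,0.65,0.65,0.65]}' 40
```

```text
time_s: 9.62
tcp_pos: [0.5178, 0.3549, 0.0615]
tcp_rot: [-180.0, -0.0, 172.0]
force: [0.1, 0.7, 1.2]
width: 0.651
grasp_force: 0.0
```

```bash
python3 -m jog '{"slide":[[-0.003,0.001,0.02],[0,0,0.025],[0,0,0.011],[0,0,0],[0,0,0],[0,0,0],[0,0,0],[0,0,0],[0,0,0]],"rot":[[0,0,0],[0,0,0],[0,0,0],[0,0,0],[0,0,0],[0,0,0],[0,0,0],[0,0,0],[0,0,0]],"fingers":[0.65,0.65,0.65,0.65,0.2,0.2,0.2,0.2,0.2]}'
```

```text
time_s: 10.75
tcp_pos: [0.5209, 0.3557, 0.0057]
tcp_rot: [180.0, 0.0, 172.0]
force: [0.8, 0.7, 4.7]
width: 0.333
grasp_force: 40.0
```

```bash
python3 -m jog '{"slide":[[0,0,-0.02],[0,0,-0.05],[0,0,-0.045],[-0.0269,-0.0474,0],[-0.0269,-0.0474,0],[-0.0269,-0.0474,0],[-0.0269,-0.0474,0],[-0.0269,-0.0474,0],[0,0,0],[0,0,0]],"rot":[[0,0,0],[0,0,0],[0,0,0],[0,0,0],[0,0,0],[0,0,0],[0,0,0],[0,0,0],[0,0,0],[0,0,0]],"fingers":[0.2,0.2,0.2,0.2,0.2,0.2,0.2,0.2,0.2,0.2]}'
python3 -m jog '{"slide":[[0,0,0.04],[0,0,0.04],[0,0,0.02],[0,0,0.005],[0,0,0],[0,0,0]],"rot":[[0,0,0],[0,0,0],[0,0,0],[0,0,0],[0,0,0],[0,0,0]],"fingers":[0.2,0.2,0.2,0.2,0.2,0.2]}'
```

```text
time_s: 12.0
tcp_pos: [0.6202, 0.1021, 0.1196]
tcp_rot: [180.0, -0.1, 171.9]
force: [0.4, -0.2, 0.2]
width: 0.334
grasp_force: 40.0
time_s: 12.75
tcp_pos: [0.6216, 0.1025, 0.0165]
tcp_rot: [180.0, 0.1, 172.0]
force: [0.4, -0.3, -0.4]
width: 0.331
grasp_force: 40.0
```

```bash
python3 -m jog '{"slide":[[0,0,0.003],[0,0,0.0015],[0,0,0],[0,0,0],[0,0,0],[0,0,0],[0,0,0],[0,0,-0.03],[0,0,-0.06],[0,0,-0.02]],"rot":[[0,0,0],[0,0,0],[0,0,0],[0,0,0],[0,0,0],[0,0,0],[0,0,0],[0,0,0],[0,0,0],[0,0,0]],"fingers":[0.2,0.2,0.2,0.48,0.48,0.48,0.48,0.48,0.48,0.48]}'
```

```text
time_s: 14.0
tcp_pos: [0.6229, 0.1021, 0.1247]
tcp_rot: [180.0, 0.3, 172.0]
force: [0.3, -0.3, -0.2]
width: 0.481
grasp_force: 0.0
```

```bash
python3 -m jog '{"slide":[[0.0432,-0.0058,0],[0.0432,-0.0058,0],[0.0432,-0.0058,0],[0.0432,-0.0058,0],[0,0,0],[0,0,0],[0,0,0],[0,0,0],[0,0,0],[0,0,0]],"rot":[[0,0,0],[0,0,0],[0,0,0],[0,0,0],[0,0,-8.9],[0,0,-8.9],[0,0,-8.9],[0,0,-8.9],[0,0,-8.9],[0,0,0]],"fingers":[0.55,0.55,0.55,0.55,0.55,0.55,0.55,0.55,0.55,0.55]}' 45
python3 - <<'E'
from h import *
s,c,W,P=wristcloud();print(s["tcp_pos"],s["tcp_rot"])
print(fit("elbow",P,(.4663,.1078)))
cv2.imwrite("pics/w3.png",c["frame"][...,::-1])
E
```

```text
time_s: 15.25
tcp_pos: [0.4464, 0.1031, 0.1207]
tcp_rot: [-180.0, 0.0, -143.6]
force: [-0.9, 0.0, -0.2]
width: 0.554
grasp_force: 0.0
[0.44644481 0.10313151 0.1206972 ] [-1.79996990e+02  7.43929765e-03 -1.43579252e+02]
(array([0.4664, 0.1076]), np.float64(217.8), np.float64(0.82), np.float64(0.0262))
```

View pics/w3.png

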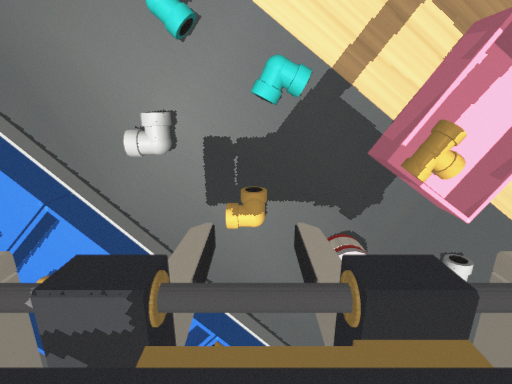

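```bash
python3 - <<'E'
from h import *
for n in("scene","side"):
    c=capture(n);P=world(c)[c["z_map"]>0]
    Q=P[(P[:,0]>.36)&(P[:,0]<.56)&(P[:,1]>.14)&(P[:,1]<.27)&(P[:,2]>.012)&(P[:,2]<.075)]
    if len(Q): print(n,len(Q),Q.min(0),Q.max(0))
E
```

```text
scene 156 [0.43473644 0.20230618 0.01226064] [0.4772326  0.24908496 0.04575092]
side 503 [0.42823093 0.20160418 0.01230993] [0.4766371  0.25162238 0.04581495]
```

```bash
python3 -m jog '{"slide":[[-0.001,-0.001,0.03],[0,0,0.045],[0,0,0.025],[0,0,0.011],[0,0,0.005],[0,0,0],[0,0,0],[0,0,0],[0,0,0],[0,0,0]],"rot":[[0,0,-0.5],[0,0,0],[0,0,0],[0,0,0],[0,0,0],[0,0,0],[0,0,0],[0,0,0],[0,0,0],[0,0,0]],"fingers":[0.55,0.55,0.55,0.55,0.55,0.55,0.15,0.15,0.15,0.15]}'
python3 -m jog '{"slide":[[0,0,0],[0,0,0],[0,0,-0.02],[0,0,-0.05],[0,0,-0.045],[0,0,0],[0,0,0]],"rot":[[0,0,0],[0,0,0],[0,0,0],[0,0,0],[0,0,0],[0,0,0],[0,0,0]],"fingers":[0.15,0.15,0.15,0.15,0.15,0.15,0.15]}'
```

```text
time_s: 16.65
tcp_pos: [0.4481, 0.1029, 0.005]
tcp_rot: [-180.0, 0.0, -143.0]
force: [-0.5, 0.2, 3.8]
width: 0.274
grasp_force: 45.0
time_s: 17.52
tcp_pos: [0.4471, 0.1029, 0.1188]
tcp_rot: [180.0, -0.1, -143.0]
force: [-0.8, -0.4, -1.8]
width: 0.276
grasp_force: 45.0
```

```bash
python3 -m jog '{"slide":[[0,0,0],[0,0,0],[0,0,0],[0,0,0],[0,0,0],[-0.0386,-0.0186,0],[-0.0386,-0.0186,0],[-0.0386,-0.0186,0],[-0.0386,-0.0186,0],[0,0,0]],"rot":[[0,0,9],[0,0,9],[0,0,9],[0,0,9],[0,0,9],[0,0,0],[0,0,0],[0,0,0],[0,0,0],[0,0,0]],"fingers":[0.15,0.15,0.15,0.15,0.15,0.15,0.15,0.15,0.15,0.15]}'
python3 -m jog '{"slide":[[0,0,0],[0,0,0.04],[0,0,0.04],[0,0,0.02],[0,0,0.005],[0,0,0],[0,0,0]],"rot":[[0,0,0],[0,0,0],[0,0,0],[0,0,0],[0,0,0],[0,0,0],[0,0,0]],"fingers":[0.15,0.15,0.15,0.15,0.15,0.15,0.15]}'
```

```text
time_s: 18.77
tcp_pos: [0.5913, 0.0059, 0.1168]
tcp_rot: [-180.0, -0.2, 171.9]
force: [-0.7, -0.3, -0.7]
width: 0.278
grasp_force: 45.0
time_s: 19.65
tcp_pos: [0.5911, 0.0078, 0.0159]
tcp_rot: [-180.0, 0.1, 172.0]
force: [0.1, 0.4, 0.0]
width: 0.277
grasp_force: 45.0
```

Next I lower it to TCP z of about 0.0115, release and rise.

```bash
python3 -m jog '{"slide":[[0,0,0.003],[0,0,0.0015],[0,0,0],[0,0,0],[0,0,0],[0,0,0],[0,0,-0.03],[0,0,-0.06],[0,0,-0.05],[0,0,0]],"rot":[[0,0,0],[0,0,0],[0,0,0],[0,0,0],[0,0,0],[0,0,0],[0,0,0],[0,0,0],[0,0,0],[0,0,0]],"fingers":[0.15,0.15,0.15,0.45,0.45,0.45,0.45,0.45,0.45,0.45]}'
```

```text
time_s: 20.9
tcp_pos: [0.5934, 0.0073, 0.155]
tcp_rot: [-180.0, 0.5, 172.0]
force: [0.6, -0.4, -1.5]
width: 0.453
grasp_force: 0.0
```

```bash
python3 -m jog '{"slide":[[0.0174,-0.054,0],[0.0174,-0.054,0],[0.0174,-0.054,0],[0.0174,-0.054,0],[0.0174,-0.054,0],[0.0174,-0.054,0],[0.0174,-0.054,0],[0,0,0],[0,0,0],[0,0,0]],"rot":[[0,0,0],[0,0,0],[0,0,0],[0,0,0],[0,0,0],[0,0,0],[0,0,0],[0,0,9.25],[0,0,9.25],[0,0,0]],"fingers":[0.55,0.55,0.55,0.55,0.55,0.55,0.55,0.55,0.55,0.55]}' 45
python3 - <<'E'
from h import *
s,c,W,P=wristcloud();print(s["tcp_pos"],s["tcp_rot"])
print(fit("tee",P,(.404,-.342)))
cv2.imwrite("pics/w4.png",c["frame"][...,::-1])
E
```

```text
time_s: 22.15
tcp_pos: [0.4165, -0.3492, 0.1487]
tcp_rot: [179.9, -0.1, 153.5]
force: [-0.1, -1.0, 0.7]
width: 0.55
grasp_force: 0.0
[ 0.4164642  -0.3492362   0.14871625] [ 1.79937046e+02 -1.27041465e-01  1.53546792e+02]
(array([ 0.4043, -0.343 ]), np.float64(243.4), np.float64(0.79), np.float64(0.0265))
```

View pics/w4.png

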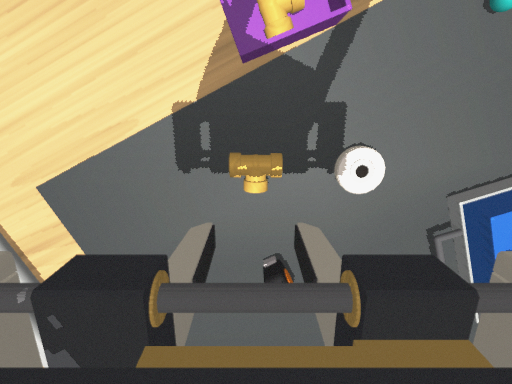

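```bash
python3 -m jog '{"slide":[[-0.004,0,0.04],[0,0,0.055],[0,0,0.031],[0,0,0.011],[0,0,0.006],[0,0,0],[0,0,0],[0,0,0],[0,0,0],[0,0,0]],"rot":[[0,0,0],[0,0,0],[0,0,0],[0,0,0],[0,0,0],[0,0,0],[0,0,0],[0,0,0],[0,0,0],[0,0,0]],"fingers":[0.55,0.55,0.55,0.55,0.55,0.55,0.15,0.15,0.15,0.15]}'
python3 -m jog '{"slide":[[0,0,0],[0,0,0],[0,0,-0.02],[0,0,-0.05],[0,0,-0.045],[0,0,0],[0,0,0]],"rot":[[0,0,0],[0,0,0],[0,0,0],[0,0,0],[0,0,0],[0,0,0],[0,0,0]],"fingers":[0.15,0.15,0.15,0.15,0.15,0.15,0.15]}'
```

```text
time_s: 23.45
tcp_pos: [0.421, -0.3517, 0.0077]
tcp_rot: [-180.0, 0.1, 153.5]
force: [0.5, 0.4, 3.4]
width: 0.278
grasp_force: 45.0
time_s: 24.32
tcp_pos: [0.42, -0.3507, 0.1209]
tcp_rot: [180.0, -0.1, 153.5]
force: [1.0, 0.8, -1.7]
width: 0.279
grasp_force: 45.0
```

```bash
python3 -m jog '{"slide":[[0,0,0],[0,0,0],[-0.0259,0.0451,0],[-0.0259,0.0451,0],[-0.0259,0.0451,0],[-0.0259,0.0451,0],[-0.0259,0.0451,0],[-0.0259,0.0451,0],[0,0,0],[0,0,0]],"rot":[[0,0,-9.25],[0,0,-9.25],[0,0,0],[0,0,0],[0,0,0],[0,0,0],[0,0,0],[0,0,0],[0,0,0],[0,0,0]],"fingers":[0.15,0.15,0.15,0.15,0.15,0.15,0.15,0.15,0.15,0.15]}'
python3 -m jog '{"slide":[[0,0,0.04],[0,0,0.04],[0,0,0.018],[0,0,0.005],[0,0,0],[0,0,0]],"rot":[[0,0,0],[0,0,0],[0,0,0],[0,0,0],[0,0,0],[0,0,0]],"fingers":[0.15,0.15,0.15,0.15,0.15,0.15]}'
```

```text
time_s: 25.58
tcp_pos: [0.6108, -0.1048, 0.1199]
tcp_rot: [180.0, -0.2, 172.1]
force: [-0.5, 0.4, -1.5]
width: 0.276
grasp_force: 45.0
time_s: 26.32
tcp_pos: [0.6134, -0.1056, 0.0207]
tcp_rot: [-180.0, 0.2, 172.0]
force: [1.0, 0.2, -0.8]
width: 0.275
grasp_force: 45.0
```

```bash
python3 -m jog '{"slide":[[0,0,0.004],[0,0,0.002],[0,0,0.001],[0,0,0],[0,0,0],[0,0,0]],"rot":[[0,0,0],[0,0,0],[0,0,0],[0,0,0],[0,0,0],[0,0,0]],"fingers":[0.15,0.15,0.15,0.15,0.45,0.45]}'
python3 -m jog '{"slide":[[0,0,0],[0,0,0],[0,0,-0.03],[0,0,-0.06],[0,0,-0.06],[0.05,0,-0.03],[0.06,0,0],[0.06,0,0],[0,0,0],[0,0,0]],"rot":[[0,0,0],[0,0,0],[0,0,0],[0,0,0],[0,0,0],[0,0,0],[0,0,0],[0,0,0],[0,0,0],[0,0,0]],"fingers":[0.45,0.45,0.45,0.45,0.45,0.45,0.45,0.45,0.45,0.45]}'
python3 - <<'E'
from h import *
for n in("scene","side"):
    c=capture(n);P=world(c)[c["z_map"]>0]
    y0,x0=(140,260) if n=="scene" else (130,120)
    cv2.imwrite(f"pics/end_{n}.png",cv2.resize(c["frame"][y0:y0+160,x0:x0+160,::-1],(600,600),interpolation=cv2.INTER_CUBIC))
    for k,x in(("elbow",(.615,-.004)),("tee",(.594,-.103)),("cross",(.639,.204))):
        Q=P[np.hypot(*(P[:,:2]-x).T)<.036];print(n,k,fit(k,Q,x,.006))
    Q=P[np.hypot(*(P[:,:2]-(.6215,.1025)).T)<.03];print(n,"coupling top",np.percentile(Q[:,2],[90,98]),Q[Q[:,2]>.036].mean(0))
    for k,x in(("elbow",(.462,-.01)),("tee",(.4057,.3377))): print("grey",k,fit(k,P,x))
E
```

```text
time_s: 27.08
tcp_pos: [0.6124, -0.1051, 0.0122]
tcp_rot: [-180.0, 0.0, 172.0]
force: [0.7, 0.3, -0.6]
width: 0.427
grasp_force: 0.0
time_s: 28.32
tcp_pos: [0.4448, -0.0818, 0.1929]
tcp_rot: [-180.0, 0.1, 172.0]
force: [-0.2, 0.9, -0.0]
width: 0.449
grasp_force: 0.0
scene elbow (array([ 0.6087, -0.0015]), np.float64(170.8), np.float64(2.97), np.float64(0.0335))
scene tee (array([ 0.5948, -0.101 ]), np.float64(260.7), np.float64(3.13), np.float64(0.0334))
scene cross (array([0.6402, 0.2047]), np.float64(263.7), np.float64(3.26), np.float64(0.0338))
scene coupling top [0.04199838 0.04387374] [0.62253387 0.10148227 0.04097323]
grey elbow (array([ 0.4621, -0.0088]), np.float64(214.5), np.float64(1.81), np.float64(0.0261))
grey tee (array([0.4055, 0.3406]), np.float64(215.2), np.float64(2.48), np.float64(0.0269))
side elbow (array([ 0.6079, -0.0029]), np.float64(174.2), np.float64(3.77), np.float64(0.0345))
side tee (array([ 0.5943, -0.1016]), np.float64(259.6), np.float64(3.58), np.float64(0.0355))
side cross (array([0.6395, 0.2049]), np.float64(172.7), np.float64(3.75), np.float64(0.0338))
side coupling top [0.04215373 0.04389902] [0.6212542  0.10282622 0.04091464]
grey elbow (array([ 0.4618, -0.0106]), np.float64(216.5), np.float64(2.02), np.float64(0.0266))
grey tee (array([0.4062, 0.3374]), np.float64(216.6), np.float64(1.74), np.float64(0.0266))
```

View pics/end_scene.png

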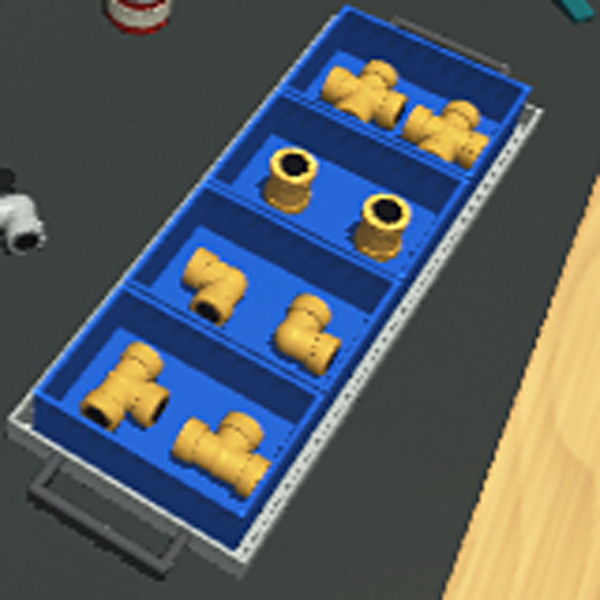

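View pics/end_side.png

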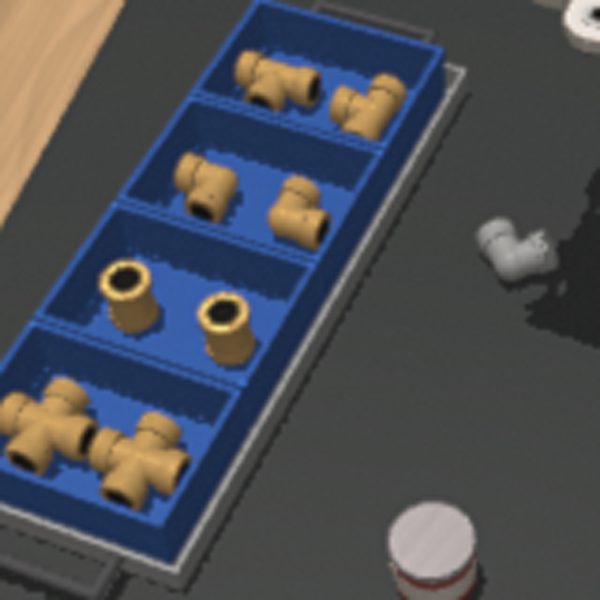

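Both views show each box with its sample and a second fitting of the same kind. For example, the scene crop has the cross at (365,95), coupling at (290,180), elbow at (215,285) and tee at (125,385), all flat or upright on the floor. The greys have not moved.

```bash
python3 -c "
from rig import ticket
print(ticket.finish_job())"
```

```text
the job is handed in; nothing more can be done
None
```

The job is handed in, at about 28 s on the robot clock: all four brass fittings stand on the floor of their own kind's blue box, the right way up, and both grey fittings are where they were. The hand-in gave no verdict, so this rests on the final camera views.

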